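# Open the sealed electronics modules

## Task

Open every grey module that still has its blue cover: pry the snapped-in cover loose with the orange opener, levering its flat blade in the notch of the module's front wall (do not take hold of a cover while it is still snapped in), then lift the cover off and lay it flat, right way up, on the blue work plate, each cover lying on the plate itself and not on another. Leave the opener lying on the black tool mat at the end, and do not push the other things on the bench about.

Things in the scene. Friction and masses are not known exactly. Their poses are not given: they have to be found in the camera images.
- module1: Grey electronics module 1, box 84 (x) x 70 (y) x 64 high, fixed. Origin: centre of underside; z up, notched front face at -x. Opening on top 66 x 54; a snapped-in cover lies in it on ledges at z = 55, flush with the walls. Front wall (x -42 to -35) has an 18 mm wide notch, open at the top, with its sill at z = 49.5. Under the cover a rib stops the blade 42 mm behind the front wall's outer face; in front of it all is empty down to z = 45. May have no cover: then leave it.
- notch1 (a point): Middle of the flat sill in the notch of module 1: 38.5 mm in front of its origin, z = 49.5 mm; axes as the module's. A blade laid on the sill passes under the cover's front edge, which is 4.5 mm behind this point with its underside 5.5 mm above it. The sill is 7 mm deep (x) and 18 mm wide, and is the fulcrum.
- cover1: Blue snap-in cover of module 1, loose, 35 g: flange 68 (x) x 52.6 (y) x 3 thick, on it a crown 60 (x -32 to 28) x 46 (y) x 6 (grasp its long sides, 46 mm apart). Origin: centre of the flange's underside; fitted, its axes are the module's. None from the start if its module is already open. Spring catches in the side walls, 26 mm in front of its centre, hold it down: some 15 N under it lifts it.
- cover1_front (a point): Middle of the front bottom edge of cover 1, 34 mm in front of its origin; z = 55 mm snapped in. Risen 8 mm or more, the catches snap in under the cover and prop it, loose, tilted 0.13 rad, this edge at 64 mm, crown proud of the case by 9 mm at its front, 6 mm at the middle. Its rear edge is a tongue 3 mm under a lip of the case: lift 3 mm, draw it 8 mm forward (to -x), then lift off.
- module2: Grey electronics module 2, box 84 (x) x 70 (y) x 64 high, fixed. Origin: centre of underside; z up, notched front face at -x. Opening on top 66 x 54; a snapped-in cover lies in it on ledges at z = 55, flush with the walls. Front wall (x -42 to -35) has an 18 mm wide notch, open at the top, with its sill at z = 49.5. Under the cover a rib stops the blade 42 mm behind the front wall's outer face; in front of it all is empty down to z = 45. May have no cover: then leave it.
- notch2 (a point): Middle of the flat sill in the notch of module 2: 38.5 mm in front of its origin, z = 49.5 mm; axes as the module's. A blade laid on the sill passes under the cover's front edge, which is 4.5 mm behind this point with its underside 5.5 mm above it. The sill is 7 mm deep (x) and 18 mm wide, and is the fulcrum.
- cover2: Blue snap-in cover of module 2, loose, 35 g: flange 68 (x) x 52.6 (y) x 3 thick, on it a crown 60 (x -32 to 28) x 46 (y) x 6 (grasp its long sides, 46 mm apart). Origin: centre of the flange's underside; fitted, its axes are the module's. None from the start if its module is already open. Spring catches in the side walls, 26 mm in front of its centre, hold it down: some 15 N under it lifts it.
- cover2_front (a point): Middle of the front bottom edge of cover 2, 34 mm in front of its origin; z = 55 mm snapped in. Risen 8 mm or more, the catches snap in under the cover and prop it, loose, tilted 0.13 rad, this edge at 64 mm, crown proud of the case by 9 mm at its front, 6 mm at the middle. Its rear edge is a tongue 3 mm under a lip of the case: lift 3 mm, draw it 8 mm forward (to -x), then lift off.
- module3: Grey electronics module 3, box 84 (x) x 70 (y) x 64 high, fixed. Origin: centre of underside; z up, notched front face at -x. Opening on top 66 x 54; a snapped-in cover lies in it on ledges at z = 55, flush with the walls. Front wall (x -42 to -35) has an 18 mm wide notch, open at the top, with its sill at z = 49.5. Under the cover a rib stops the blade 42 mm behind the front wall's outer face; in front of it all is empty down to z = 45. May have no cover: then leave it.
- notch3 (a point): Middle of the flat sill in the notch of module 3: 38.5 mm in front of its origin, z = 49.5 mm; axes as the module's. A blade laid on the sill passes under the cover's front edge, which is 4.5 mm behind this point with its underside 5.5 mm above it. The sill is 7 mm deep (x) and 18 mm wide, and is the fulcrum.
- cover3: Blue snap-in cover of module 3, loose, 35 g: flange 68 (x) x 52.6 (y) x 3 thick, on it a crown 60 (x -32 to 28) x 46 (y) x 6 (grasp its long sides, 46 mm apart). Origin: centre of the flange's underside; fitted, its axes are the module's. None from the start if its module is already open. Spring catches in the side walls, 26 mm in front of its centre, hold it down: some 15 N under it lifts it.
- cover3_front (a point): Middle of the front bottom edge of cover 3, 34 mm in front of its origin; z = 55 mm snapped in. Risen 8 mm or more, the catches snap in under the cover and prop it, loose, tilted 0.13 rad, this edge at 64 mm, crown proud of the case by 9 mm at its front, 6 mm at the middle. Its rear edge is a tongue 3 mm under a lip of the case: lift 3 mm, draw it 8 mm forward (to -x), then lift off.
- opener: Flat pry tool, 60 g: orange handle 90 long (x -45 to 45) x 14 wide (y) x 16 high, with a straight steel blade 50 long, 10 wide, 3.5 thick along +x at mid-height (z 6.25 to 9.75). Origin: centre of the handle's underside. It starts lying on the tool mat. Symmetrical top and bottom.
- opener_tip (a point): End of the opener's blade, 95 mm from its origin along its +x, at mid-thickness (z 8).
- tool_mat: Thin black rubber mat 170 (x) x 76 (y) x 2 high, fixed to the bench. Origin: centre of its underside.
- work_plate: Slate-blue work plate 228 (x) x 366 (y) x 8 high, fixed to the bench. Origin: centre of its underside; its top is at z = 8 mm.
- screwdriver: Screwdriver with blue and black handle, 224 long. Bystander; origin at the centre of its underside.
- screw_dish: Metal screw dish, 66 across, 14 high. Bystander; origin at the centre of its underside.
- kapton_roll: Amber tape roll, 60 across, 12 high. Bystander; origin at the centre of its underside.
- flux_pot: Black round flux pot, 68 across, 24 high. Bystander; origin at the centre of its underside.
- tape: Black tape roll, 66 across, 19 high. Bystander; origin at the centre of its underside.
There are look-alikes about, which are no part of the job. What is shaped like the cover3 but purple or yellow is not meant.

How it is judged:
By the outcome, as a careful person would: the job done as asked, in the order asked, and still so for the second after the job is handed in, with the robot touching nothing.
Of cover1, cover2, cover3 only 2 to 3 are there at a start; the rules pass over those that are not, and their reading is None.
At some moment in a run one of opener may be knocked a few centimetres aside while the robot is not near it.
Once in a run the grip may slacken for a moment while it holds something.
It also fails if it takes over 210 s, if anything falls off the work surface, if the arm or the gripper's body presses on something with over 40 N, if the wrist force passes 120 N, or if a joint passes its speed limit or range.

## Robot

A 7-joint arm with a two-finger parallel gripper is mounted at the origin on a cart in front of the work surface, level with it; the furniture and walls round the work are solid. World frame = base frame: x ahead of the robot, y to its left, z up, the work surface at z = 0. Lengths are in m, angles in rad, forces in N, time in s.
With the tool pointing down it reaches from about 0.425 to 0.925 m from the base axis. Payload 6.8 kg.
Tool frame: the origin (TCP) lies at the very end of the fingers, on their centre line; the grasp point (between the pads) lies 19 mm behind it; z points along the fingers, y is the line along which they close (so a half turn about z gives the same grasp; the last joint's range is limited). The gripper opens to 85 mm and grips with 20 to 120 N. Pads are 22 mm wide; open, the fingers measure 114 mm over their backs; the gripper's body (76 mm by 85 mm) begins 54 mm behind the grasp point. The pads swing forward as they close: fully open they stand 13 mm farther back than shut.
Start: joints at [-0.108, 0.477, 0.022, 1.555, -0.011, 1.109, -0.083], TCP at [0.675, 0, 0.231] pointing down, gripper open.
Joint ranges: [-2.96, 2.96], [-0.34, 2.1], [-1.41, 1.46], [0.24, 2.44], [-1.37, 4.51], [0.17, 1.92], [-2.96, 2.96]. Speed limits (rad/s): [2.39, 2.39, 3.14, 3.14, 3.14, 3.14, 3.14].

## Interface

Orientations are given as a unit quaternion [w, x, y, z].
In Python, from station import bot gives the robot as it stands.
- The arm moves only by the tool jog_arm, never from a script. Its argument "motion" is a list of rows, each a list of 7 numbers: the turn, a rotation vector about the tool's x, y, z in rad, then the shift along the tool's x, y, z in mm, then the finger opening in mm, from 0 to 85.4. A call has 1 to 10 rows; each row is the pose to reach, as a shift and turn from the pose commanded when the call began, along the tool's axes at that moment; what a row does not reach only later rows make up. A row lasts 1/8 s, in which the tool goes at most 62.5 mm and 10.7 degrees, less where a joint would pass 70% of its speed; a pose out of reach is approached as far as the arm can. A call with a gripper value outside its range is refused whole. The fingers move at their own pace and stop on an object; "grip_force" is the grip in N (left out, the last holds). Time passes only in rows, so rows that repeat a pose let the fingers close. It gives the time, the measured TCP pose, the force, the opening and the grip force at its end, in the units of the state.
- bot.get_obs(): the state, without advancing time (a new reading comes with each control period).
- bot.read_camera(name): name is "scene" or "side" or "wrist"; returns a dict with "pixels" (400x640x3 uint8, red, green, blue), "camera_matrix" (3x3 intrinsics, pixels), "T" (4x4, takes a point from camera to world coordinates); the wrist camera has in their place "tool_from_camera" (4x4, takes a point from camera to tool coordinates, whose origin is the TCP and whose axes are the flange's). Camera axes: x right, y down, z forward; pixel columns grow to the right and rows downward; lengths in m; the calibration is good to about 2 mm. A picture is of the moment at which its call begins: read the wrist's pose just before it. There is no depth.
- bot.hand_in(): hands the job in; it is judged then, once.
Trained networks look in a picture, given as the dict that the camera call returned (one of the last four; its "shot" number tells which), for a name from the list of things; names that differ only in an ending like _2 or _b are one class to them, and where a whole thing is asked for, a point or a joint stands for the part that bears it (a point fixed in the world has none). Each returns a list of dicts, best first, with "score" (0 to 1); they miss things now and then, are a little off and sometimes report something else, mostly with a low value. They report only what shows in the picture. A call takes as long as a camera call. They do not tell look-alikes from the thing itself.
- bot.spot_in(thing, picture): "xy" ([column, row] in pixels, amid what is visible of it).
- bot.tip_of(thing, picture): "xy" ([column, row] in pixels: a listed point, or the origin of a listed thing).
The state is a dict: "t": time; "q": joint angles; "joint_vel": joint speeds; "joint_torque": joint torques, N m; "eef_pos": TCP position; "tool_rot": TCP orientation; "contact_force": force on the tool from outside, world axes, zero at the start; "torque": the same for the moment, N m; "gripper_width": opening from 0.0 (shut) to 1.0 (fully open); "grasp_force": force on a finger pad.
Only numpy, scipy, OpenCV 4.12 (cv2) and the standard library are available. Lean on these libraries where they do the work, as an engineer would, in place of code of your own. Each camera call takes 0.05 s, during which the arm holds its last target. There are 200 camera calls.

## Working session

There is one attempt and no reset: what is moved stays moved. The work goes in short steps, Python scripts to look and compute and a tool call to move; the robot and the scene stay as the last step left them, time stands still between calls to the robot, and variables do not carry over. Pictures are saved under pics/ and viewed, at most 14 in all, crops included, and the job is handed in when it is done.

Besides the shell and the picture viewer there is one more tool, called after "Request:" in YAML: its name, and indented under it one key for each argument. jog_arm: Moves the arm, as the interface text tells. Its arguments: {"type":"object","properties":{"motion":{"type":"array"},"grip_force":{"type":"number"}},"required":["motion"]}

```bash
mkdir -p pics; ls; cat > h.py <<'E'
import numpy as np,cv2
from scipy.spatial.transform import Rotation as R
from station import bot
def save(p,n,box=None,s=1):
    im=p["pixels"][:,:,::-1]
    if box: im=im[box[1]:box[3],box[0]:box[2]]
    if s!=1: im=cv2.resize(im,None,fx=s,fy=s,interpolation=cv2.INTER_CUBIC)
    cv2.imwrite("pics/"+n+".png",im)
def rot(o): 
    q=o["tool_rot"]; return R.from_quat([q[1],q[2],q[3],q[0]])
def camT(p,o=None):
    if "T" in p: return np.array(p["T"])
    T=np.eye(4);T[:3,:3]=rot(o).as_matrix();T[:3,3]=o["eef_pos"]
    return T@np.array(p["tool_from_camera"])
def w(p,xy,z,o=None):
    T=camT(p,o);d=T[:3,:3]@np.linalg.inv(p["camera_matrix"])@[xy[0],xy[1],1];c=T[:3,3]
    return c+d*(z-c[2])/d[2]
def px(p,X,o=None):
    T=camT(p,o);c=T[:3,:3].T@(np.array(X)-T[:3,3]);u=np.array(p["camera_matrix"])@c;return u[:2]/u[2]
E
python3 - <<'E'
from h import *
o=bot.get_obs();print(o)
zs={"opener":.01,"opener_tip":.01,"tool_mat":0,"work_plate":0,"module1":0,"module2":0,"module3":0,"notch1":.0495,"notch2":.0495,"notch3":.0495,"cover1":.055,"cover1_front":.055}
for n in ["scene","side","wrist"]:
    p=bot.read_camera(n);save(p,n)
    if n=="wrist": print(p["tool_from_camera"])
    for t,z in zs.items():
        for r in bot.tip_of(t,p)[:4]: print(n,t,np.round(r["score"],2),np.round(r["xy"]),np.round(w(p,r["xy"],z,o),3))
E
```

```text
pics
{'t': 0.0, 'q': array([-0.10812625,  0.47780144,  0.02235848,  1.55644979, -0.01153062,
        1.10929323, -0.08309159]), 'joint_vel': array([ 3.35934432e-04, -7.04113167e-04,  9.12946826e-05,  1.92833403e-03,
       -9.76772503e-04, -7.72693176e-04, -5.09290050e-04]), 'joint_torque': array([-5.45967814e-04, -5.96443820e+01,  1.60769675e+00, -2.81194621e+01,
        1.24063640e-02,  9.39900521e-03,  2.20753498e-05]), 'eef_pos': array([6.74409887e-01, 2.24393109e-07, 2.30325872e-01]), 'tool_rot': array([-6.02090523e-04,  7.07097308e-01,  7.07115666e-01, -6.84782648e-04]), 'contact_force': array([ 0.54958401,  0.40435086, -0.69467245]), 'torque': array([-4.58956160e-03, -4.41596713e-05,  4.18412292e-02]), 'grasp_force': 0.0, 'gripper_width': 1.0035115926671756}
scene opener 0.63 [278. 243.] [ 0.429 -0.086  0.01 ]
scene opener 0.47 [407. 320.] [ 0.448 -0.519  0.01 ]
scene opener 0.45 [287. 244.] [ 0.445 -0.109  0.01 ]
scene opener_tip 0.78 [261. 228.] [ 0.443 -0.001  0.01 ]
scene tool_mat 0.66 [329. 189.] [ 0.742 -0.031  0.   ]
scene tool_mat 0.65 [282. 244.] [ 0.442 -0.093 -0.   
[... 3459 characters left out ...]
067  0.   ]
wrist module2 0.98 [267. 293.] [ 0.594 -0.181 -0.   ]
wrist module2 0.79 [279. 217.] [ 0.616 -0.067  0.   ]
wrist module3 0.98 [267. 293.] [ 0.594 -0.181 -0.   ]
wrist module3 0.79 [279. 217.] [ 0.616 -0.067  0.   ]
wrist notch1 0.89 [242. 241.] [ 0.58  -0.077  0.049]
wrist notch1 0.73 [233. 323.] [ 0.56  -0.191  0.049]
wrist notch2 0.89 [242. 241.] [ 0.58  -0.077  0.049]
wrist notch2 0.73 [233. 323.] [ 0.56  -0.191  0.049]
wrist notch3 0.89 [242. 241.] [ 0.58  -0.077  0.049]
wrist notch3 0.73 [233. 323.] [ 0.56  -0.191  0.049]
wrist cover1 0.94 [145.  86.] [0.501 0.09  0.055]
wrist cover1 0.7 [276. 240.] [ 0.62  -0.073  0.055]
wrist cover1 0.37 [244. 246.] [ 0.584 -0.081  0.055]
```

View pics/scene.png

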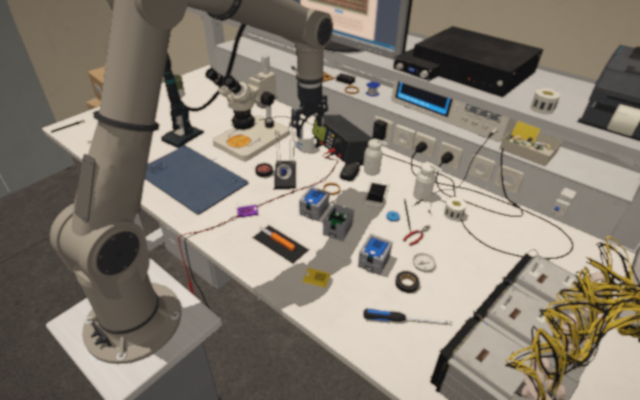

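View pics/wrist.png

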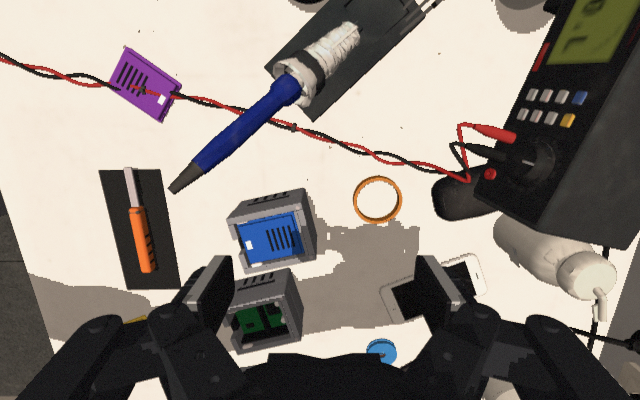

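The scene shows three modules. The near-left one (315,200) has a blue cover, the middle one (340,225) is open with a green PCB showing, and the right one (375,250) has a blue cover. The opener lies on the black mat (282,244). Candidates for covers are:
- blue covers at (315,200) and (375,250), which are the ones wanted
- a purple look-alike at (248,211)
- a yellow look-alike at (317,277)

For the opener, the look-alikes are the screwdriver (385,315) and the soldering iron. Next I take close looks at both covered modules.

Request:
jog_arm:
  motion:
    - [0,0,0,-50,-35,20,85]
    - [0,0,0,-110,-74,60,85]
    - [0,0,0,-110,-74,90,85]
    - [0,0,0,-110,-74,90,85]

```text
t: 2.45
eef_pos: [0.598, -0.1116, 0.1389]
tool_rot: [-0.002, 0.708, 0.706, -0.002]
contact_force: [0.6, 0.2, 0.7]
gripper_width: 0.993
grasp_force: 0.0
```

```bash
cat > look.py <<'E'
import sys
from h import *
o=bot.get_obs();p=bot.read_camera("wrist");save(p,sys.argv[1])
print(o["t"],o["eef_pos"])
zs={"module1":0,"notch1":.0495,"cover1":.055,"cover1_front":.055,"opener":.01,"opener_tip":.01}
for t in sys.argv[2:]:
    for r in bot.tip_of(t,p)[:3]: print(t,np.round(r["score"],2),np.round(r["xy"],1),np.round(w(p,r["xy"],zs[t],o),4))
E
python3 look.py A module1 notch1 cover1 cover1_front
```

```text
2.45 [ 0.59795622 -0.11155965  0.13886972]
module1 0.69 [325.8 256.2] [ 0.5987 -0.1855  0.    ]
notch1 0.94 [302.  163.4] [ 0.5807 -0.0802  0.0495]
notch1 0.93 [282.4 288.8] [ 0.561  -0.1906  0.0495]
cover1 0.73 [351.9 151.5] [ 0.6179 -0.0703  0.055 ]
cover1 0.67 [148.6 318.6] [ 0.4425 -0.2176  0.055 ]
```

Request:
jog_arm:
  motion:
    - [0,0,0,-60,-8,0,85]
    - [0,0,0,-120,-16,0,85]
    - [0,0,0,-180,-22,0,85]
    - [0,0,0,-240,-30,0,85]
    - [0,0,0,-280,-36,0,85]
    - [0,0,0,-280,-36,0,85]
    - [0,0,0,-280,-36,0,85]

```text
t: 3.58
eef_pos: [0.5665, -0.3887, 0.142]
tool_rot: [0.0, 0.707, 0.708, 0.001]
contact_force: [0.4, -0.2, -0.3]
gripper_width: 0.994
grasp_force: 0.0
```

```bash
python3 look.py B module1 notch1 cover1 cover1_front
```

```text
3.575 [ 0.56645951 -0.38865079  0.14203184]
notch1 0.6 [268.4 154. ] [ 0.524  -0.3507  0.0495]
cover1 0.62 [314.3 144.9] [ 0.5593 -0.3429  0.055 ]
cover1_front 0.65 [273.5 153.7] [ 0.5288 -0.3495  0.055 ]
```

Request:
jog_arm:
  motion:
    - [0,0,0,60,-20,0,85]
    - [0,0,0,120,-50,0,85]
    - [0,0,0,180,-80,0,85]
    - [0,0,0,240,-110,0,85]
    - [0,0,0,265,-110,0,85]
    - [0,0,0,265,-110,0,85]

```text
t: 4.58
eef_pos: [0.4547, -0.1215, 0.1417]
tool_rot: [-0.0, 0.705, 0.709, 0.0]
contact_force: [-0.4, -0.7, 0.4]
gripper_width: 1.0
grasp_force: 0.0
```

```bash
python3 look.py O opener opener_tip; python3 -c "
import cv2;a=[cv2.imread('pics/%s.png'%n) for n in 'AB'];cv2.imwrite('pics/AB.png',cv2.resize(cv2.vconcat([x[0:300,100:500] for x in a]),None,fx=1,fy=1))"
```

```text
4.575 [ 0.45470932 -0.12145148  0.14166068]
opener 0.97 [311.4 158.7] [ 0.4433 -0.0942  0.01  ]
opener_tip 0.62 [310.   44.4] [ 0.4426 -0.0015  0.01  ]
opener_tip 0.59 [507.2 131.5] [ 0.6139 -0.0691  0.01  ]
```

View pics/AB.png

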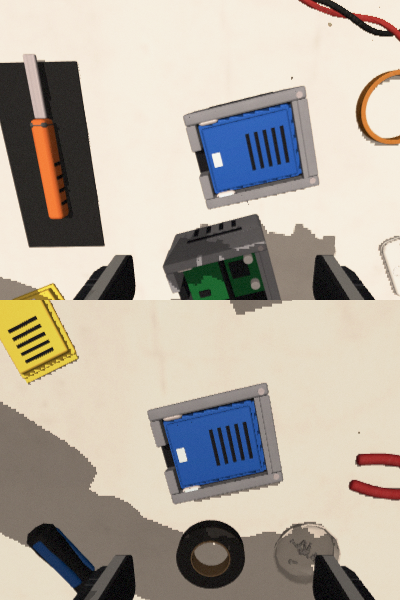

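View pics/O.png

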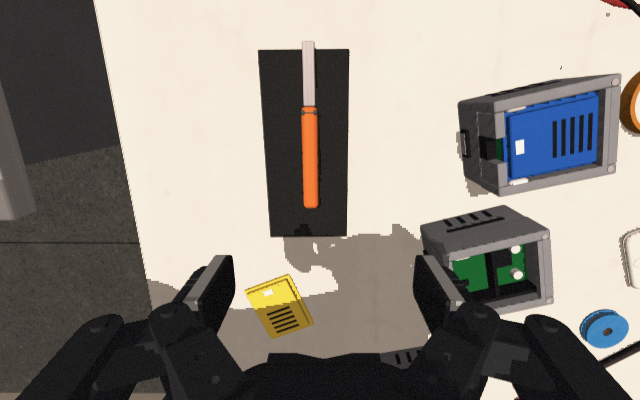

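The A crop shows module A's notch facing left at crop (198,160), with its cover at (250,150). The B crop has the notch at (168,457) and the cover at (215,445). The opener is at (311,158) with its blade up to (308,42). I'll get cover poses by segmenting the blue crowns.

```bash
cat > seg.py <<'E'
from h import *
from types import SimpleNamespace
def crown(im,p,o,z=.064,box=(150,60,460,210)):
    hsv=cv2.cvtColor(im,cv2.COLOR_BGR2HSV);m=cv2.inRange(hsv,(100,120,60),(125,255,255))
    k=np.zeros_like(m);k[box[1]:box[3],box[0]:box[2]]=255;m&=k
    m=cv2.morphologyEx(m,cv2.MORPH_CLOSE,np.ones((13,13)))
    c=max(cv2.findContours(m,0,2)[0],key=cv2.contourArea)
    P=np.array([w(p,q[0],z,o)[:2] for q in c],np.float32)*1000
    return cv2.minAreaRect(P)
E
python3 - <<'E'
from seg import *
p=bot.read_camera("wrist")
o0=bot.get_obs()
for n,e,q in [("A",[0.59795622,-0.11155965,0.13886972],[-0.002,.708,.706,-.002]),("B",[0.56645951,-0.38865079,0.14203184],[0,.707,.708,.001])]:
    print(n,crown(cv2.imread(f"pics/{n}.png"),p,dict(eef_pos=np.array(e),tool_rot=np.array(q)/np.linalg.norm(q))))
print(rot(o0).as_matrix().round(4), p["camera_matrix"])
im=cv2.imread("pics/O.png");m=cv2.inRange(cv2.cvtColor(im,cv2.COLOR_BGR2HSV),(5,150,120),(18,255,255));m[:,:280]=0;m[:,340:]=0
c=max(cv2.findContours(m,0,2)[0],key=cv2.contourArea)
o=dict(eef_pos=np.array([0.45470932,-0.12145148,0.14166068]),tool_rot=np.array([0,.705,.709,0]))
print(cv2.minAreaRect(np.array([w(p,q[0],.018,o)[:2] for q in c],np.float32)*1000))
E
```

```text
A ((616.2432861328125, -67.59953308105469), (64.73796081542969, 51.42909240722656), 12.985334396362305)
B ((560.2020263671875, -342.0635986328125), (64.64710998535156, 51.52891540527344), 12.656847953796387)
[[ 1.3e-03  1.0e+00  7.0e-04]
 [ 1.0e+00 -1.3e-03 -5.0e-04]
 [-5.0e-04  7.0e-04 -1.0e+00]] [[310.88992068   0.         323.57825105]
 [  0.         310.88992068 198.23399433]
 [  0.           0.           1.        ]]
((441.9966735839844, -95.89230346679688), (13.407694816589355, 82.76457214355469), 0.6375667452812195)
```

Request:
jog_arm:
  motion:
    - [0,0,0.01,10,-6,50,45]
    - [0,0,0.01,19,-12,95,40]
    - [0,0,0.01,19,-12,120,40]
    - [0,0,0.01,19,-12,132,40]
    - [0,0,0.01,19,-12,137,40]
    - [0,0,0.01,19,-12,137,40]
  grip_force: 90

```text
t: 5.52
eef_pos: [0.4436, -0.1065, 0.0047]
tool_rot: [0.0, 0.711, 0.703, 0.0]
contact_force: [-0.3, -0.4, 0.0]
gripper_width: 0.467
grasp_force: 0.0
```

Request:
jog_arm:
  motion:
    - [0,0,-0.02,3,0,0,25]
    - [0,0,-0.02,3,0,0,10]
    - [0,0,-0.02,3,0,0,10]
    - [0,0,-0.02,3,0,0,10]
    - [0,0,-0.02,3,0,-30,10]
    - [0,0,-0.02,3,0,-80,10]
    - [0,0,-0.02,3,0,-110,10]
    - [0,0,-0.02,3,0,-110,10]
  grip_force: 90

```text
t: 6.52
eef_pos: [0.4448, -0.1031, 0.1168]
tool_rot: [0.002, 0.704, 0.711, 0.002]
contact_force: [0.9, 0.2, -1.6]
gripper_width: 0.135
grasp_force: 79.3
```

```bash
python3 look.py G opener opener_tip; python3 -c "
from h import *
o=bot.get_obs();print(rot(o).as_matrix().round(4),o['q'].round(2),o['gripper_width'],o['grasp_force'],o['eef_pos'])"
```

```text
6.525 [ 0.4448365  -0.10314538  0.11678545]
opener 0.63 [322.5 241.7] [ 0.4446 -0.1456  0.01  ]
opener_tip 0.58 [324.4  30.4] [0.4443 0.0221 0.01  ]
[[-1.020e-02  9.999e-01 -1.100e-03]
 [ 9.999e-01  1.020e-02  1.000e-04]
 [ 1.000e-04 -1.100e-03 -1.000e+00]] [ 0.09  0.28  0.    2.17 -0.    0.68  0.1 ] 0.13609805972393807 79.30676937103271 [ 0.44235118 -0.10283348  0.11367871]
```

View pics/G.png

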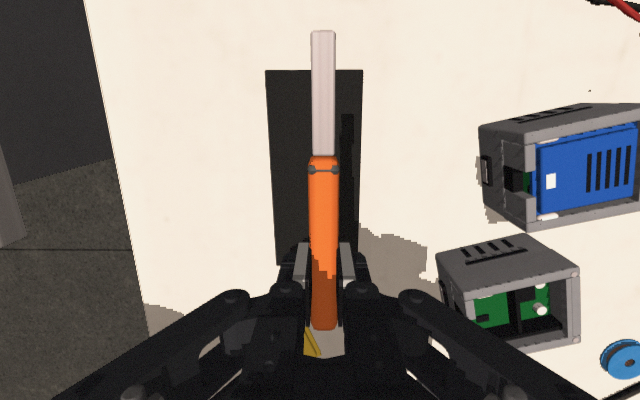

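Opener is held straight, with the tip at (323,31) and the handle's rear at (323,328). Now compute the tip in the tool frame and plan the insertion at A.

```bash
cat >> h.py <<'E'
def delta(Xw,yaw,tool_pt,o):
    """tool-frame move so that tool_pt (m, tool frame) comes to Xw, tool x along yaw, z down (+pitch none)"""
    Rn=R.from_matrix(np.array([[np.cos(yaw),np.sin(yaw),0],[np.sin(yaw),-np.cos(yaw),0],[0,0,-1]]))
    Ro=rot(o);t=np.array(Xw)-Rn.apply(tool_pt)
    return (Ro.inv()*Rn).as_rotvec().round(4),(Ro.inv().apply(t-o["eef_pos"])*1000).round(1),t.round(4)
E
python3 - <<'E'
from h import *
o=bot.get_obs();p=bot.read_camera("wrist")
T=np.array(p["tool_from_camera"]);d=T[:3,:3]@np.linalg.inv(p["camera_matrix"])@[323.3,30.5,1];c=T[:3,3]
print("tip tool",c+d*(-.0055+.00175*-1-c[2])/d[2])
yaw=.224;u=np.array([np.cos(yaw),np.sin(yaw)])
for nm,c0 in (("A",[.6172,-.0672]),("B",[.5612,-.3418])):
    for pt,dx in (("before",-.062),("sill",-.0385)):
        X=np.r_[np.array(c0)+u*dx,.060]
        print(nm,pt,X.round(4),delta(X,yaw,[.106,0.0006,-.0055],o))
E
```

```text
tip tool [ 0.10368191 -0.00044907 -0.00725   ]
A before [ 0.5567 -0.081   0.06  ] (array([-1.000e-03,  6.000e-04,  1.357e+00]), array([-1.2, 11. , 59.2]), array([ 0.4533, -0.1039,  0.0545]))
A sill [ 0.5797 -0.0758  0.06  ] (array([-1.000e-03,  6.000e-04,  1.357e+00]), array([ 3.8, 33.9, 59.1]), array([ 0.4762, -0.0987,  0.0545]))
B before [ 0.5007 -0.3556  0.06  ] (array([-1.000e-03,  6.000e-04,  1.357e+00]), array([-275.2,  -47.8,   59.2]), array([ 0.3973, -0.3785,  0.0545]))
B sill [ 0.5237 -0.3504  0.06  ] (array([-1.000e-03,  6.000e-04,  1.357e+00]), array([-270.2,  -24.9,   59.2]), array([ 0.4202, -0.3733,  0.0545]))
```

Request:
jog_arm:
  motion:
    - [0,0,0.17,0,2,5,10]
    - [0,0,0.34,0,4,10,10]
    - [0,0,0.51,0,6,15,10]
    - [0,0,0.68,0,8,20,10]
    - [0,0,0.85,0,11,25,10]
    - [0,0,1.02,0,11,29,10]
    - [0,0,1.19,-1,11,29,10]
    - [0,0,1.357,-1,11,29,10]
    - [0,0,1.357,-1,11,29,10]
    - [0,0,1.357,-1,11,29,10]

```text
t: 7.98
eef_pos: [0.4536, -0.1038, 0.0847]
tool_rot: [-0.0, 0.994, 0.113, -0.001]
contact_force: [0.1, 0.3, -0.6]
gripper_width: 0.139
grasp_force: 79.3
```

```bash
python3 look.py P opener_tip notch1 cover1; python3 -c "
from h import *
o=bot.get_obs();print(rot(o).as_matrix().round(4),o['q'].round(2),o['grasp_force'],o['eef_pos'])"
```

```text
7.975 [ 0.45360433 -0.10378485  0.08471243]
opener_tip 0.61 [322.8  30.2] [ 0.569  -0.0763  0.01  ]
notch1 0.71 [532.2  84.1] [ 0.562  -0.1943  0.0495]
cover1 0.96 [489.1 293. ] [ 0.4363 -0.218   0.055 ]
cover1 0.74 [ 59.5 122.9] [0.4845 0.0513 0.055 ]
[[ 9.748e-01  2.230e-01 -1.000e-04]
 [ 2.230e-01 -9.748e-01  1.000e-04]
 [-1.000e-04 -1.000e-04 -1.000e+00]] [-0.17  0.36  0.31  2.18 -0.19  0.62 -1.07] 79.27420735359192 [ 0.45398285 -0.10390974  0.08521834]
```

View pics/P.png

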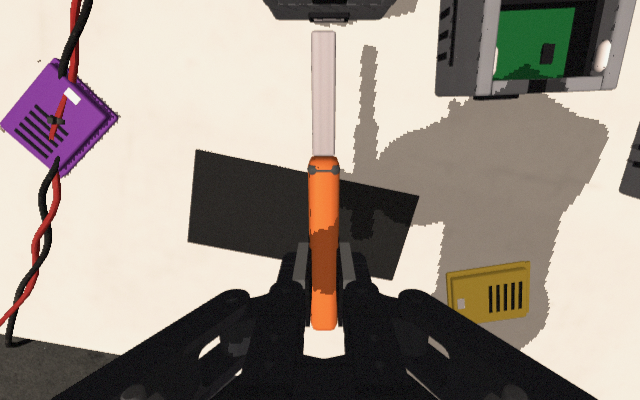

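The picture shows the front of module A centred at column ~330 (base corners near 276 and 383, row 18), with the blade tip at (323,31). The module is therefore a few mm to the right of the blade line. I'll compute the offset.

```bash
python3 - <<'E'
from h import *
o=bot.get_obs();p=bot.read_camera("wrist");save(p,"P2",(240,0,420,50),4)
for q in [(276,18),(383,18)]:
    X=w(p,q,0,o);print(X.round(4),rot(o).inv().apply(X-o["eef_pos"]).round(4))
for c in ([.6172,-.0672],[.618,-.0705]):
  for s in (1,-1):
    u=np.array([np.cos(.224),np.sin(.224)]);v=np.array([-u[1],u[0]])
    print([px(p,np.r_[np.array(c)-.042*u+s*.035*v,z],o).round(1) for z in (0,.064)])
E
```

```text
[ 0.5716 -0.0448 -0.    ] [ 0.1279 -0.0314  0.0852]
[ 0.5872 -0.1129  0.    ] [0.1279 0.0385 0.0852]
[array([271.6,  22.4]), array([249.3, -10.3])]
[array([378.4,  22.5]), array([401.6, -10.1])]
[array([276.8,  22.3]), array([256.7, -10.4])]
[array([383.5,  22.4]), array([409. , -10.2])]
```

View pics/P2.png

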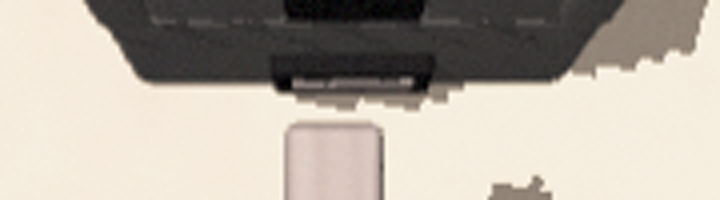

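Offset is about +3.5 mm right. I advance over the sill, then descend toward it.

Request:
jog_arm:
  motion:
    - [0,0,0,14,3.5,0,10]
    - [0,0,0,27,3.5,10,10]
    - [0,0,0,27,3.5,25,10]
    - [0,0,0,27,3.5,34,10]
    - [0,0,0,27,3.5,37,10]
    - [0,0,0,27,3.5,37,10]
    - [0,0,0,27,3.5,37,10]

```text
t: 9.1
eef_pos: [0.4813, -0.1014, 0.0486]
tool_rot: [0.0, 0.994, 0.112, 0.0]
contact_force: [-0.1, 0.1, -0.3]
gripper_width: 0.134
grasp_force: 79.3
```

```bash
python3 - <<'E'
from h import *
o=bot.get_obs();p=bot.read_camera("wrist");save(p,"S1",(230,0,420,100),4)
print(o["eef_pos"],o["contact_force"])
E
```

```text
[ 0.48127728 -0.10141524  0.04860438] [-0.05535844  0.13565943 -0.29184163]
```

View pics/S1.png

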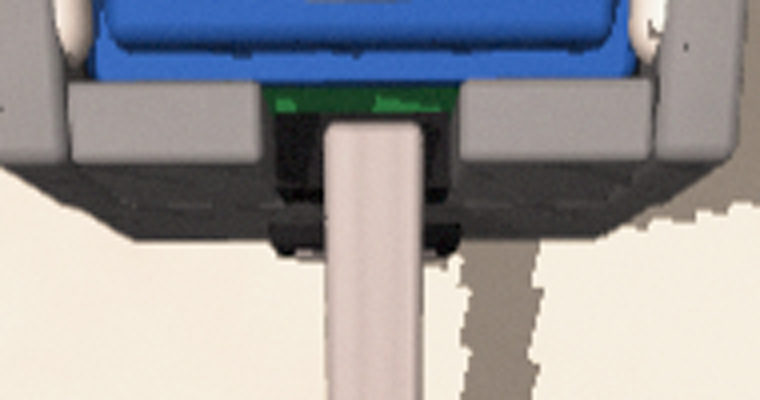

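The blade (columns 325–422 in the crop) is over the sill, inside the notch (272–457) and about 1.5 mm right of centre. Lower to contact.

Request:
jog_arm:
  motion:
    - [0,0,0,0,-1.5,1,10]
    - [0,0,0,0,-1.5,2,10]
    - [0,0,0,0,-1.5,2.5,10]
    - [0,0,0,0,-1.5,2.5,10]
    - [0,0,0,0,-1.5,2.5,10]

```text
t: 9.78
eef_pos: [0.481, -0.0998, 0.0459]
tool_rot: [-0.0, 0.994, 0.112, 0.0]
contact_force: [-0.3, 1.4, 2.1]
gripper_width: 0.132
grasp_force: 79.5
```

Request:
jog_arm:
  motion:
    - [0,0,0,0,0,0.6,10]
    - [0,0,0,0,0,0.6,10]
    - [0,0,0,0,0,0.6,10]

```text
t: 10.15
eef_pos: [0.4809, -0.0998, 0.0453]
tool_rot: [-0.0, 0.994, 0.112, 0.0]
contact_force: [-1.1, 1.4, 2.8]
gripper_width: 0.139
grasp_force: 79.7
```

Request:
jog_arm:
  motion:
    - [0,0,0,0,0,-1.2,10]
    - [0,0,0,6,0,-1.2,10]
    - [0,0,0,14,0,-1.2,10]
    - [0,0,0,22,0,-1.2,10]
    - [0,0,0,30,0,-1.2,10]
    - [0,0,0,30,0,-1.2,10]

```text
t: 10.9
eef_pos: [0.5113, -0.0929, 0.0464]
tool_rot: [0.0, 0.994, 0.112, 0.001]
contact_force: [0.1, 0.0, -0.4]
gripper_width: 0.138
grasp_force: 79.4
```

```bash
python3 - <<'E'
from h import *
o=bot.get_obs();p=bot.read_camera("wrist");save(p,"S2",(200,0,450,150),3)
print(o["eef_pos"],o["contact_force"])
E
```

```text
[ 0.5112625  -0.09289822  0.0464405 ] [ 0.0605173   0.00079859 -0.42783012]
```

View pics/S2.png

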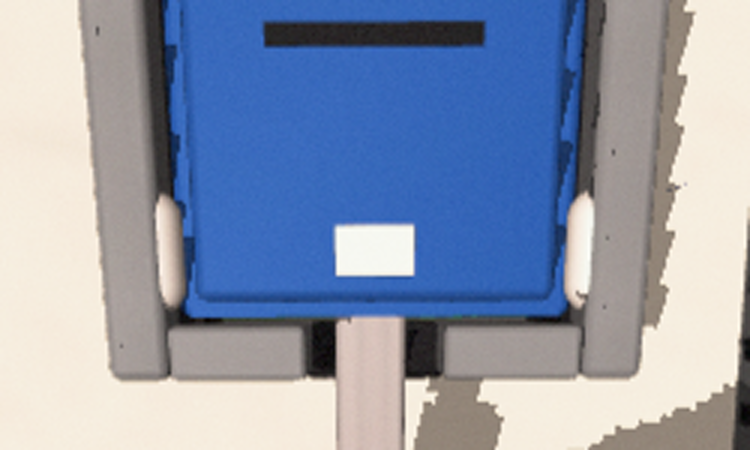

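The blade is under the cover, centred in the notch at crop (370,330). Now lever.

Request:
jog_arm:
  motion:
    - [0,0.03,0,0,0,2.8,10]
    - [0,0.06,0,0.3,0,4.8,10]
    - [0,0.09,0,0.6,0,6.9,10]
    - [0,0.12,0,0.9,0,9,10]
    - [0,0.15,0,1.3,0,11,10]
    - [0,0.18,0,1.7,0,13.1,10]
    - [0,0.21,0,2.2,0,15.1,10]
    - [0,0.24,0,2.7,0,17.1,10]
    - [0,0.24,0,2.7,0,17.1,10]

```text
t: 12.08
eef_pos: [0.5123, -0.0929, 0.0294]
tool_rot: [-0.013, 0.987, 0.11, 0.119]
contact_force: [-1.2, -0.9, 1.6]
gripper_width: 0.132
grasp_force: 79.6
```

```bash
python3 - <<'E'
from h import *
o=bot.get_obs();p=bot.read_camera("wrist");save(p,"S3",(200,0,450,150),3)
print(o["eef_pos"],o["contact_force"],o["torque"])
E
```

```text
[ 0.51234989 -0.09293935  0.02941701] [-1.16797956 -0.87615071  1.59382036] [-0.05119278  0.21160342  0.02645653]
```

View pics/S3.png

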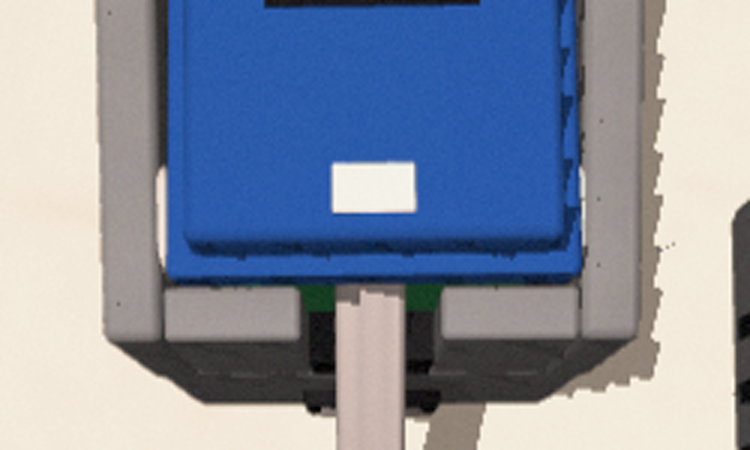

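The cover is popped: its flange now covers the catches, and the front edge is at crop (370,275). Level the blade and withdraw.

Request:
jog_arm:
  motion:
    - [0,-0.12,0,0.6,0,-8.3,10]
    - [0,-0.24,0,1.3,0,-16.6,10]
    - [0,-0.24,0,1.3,0,-16.6,10]
    - [0,-0.24,0,-18,0,-21.3,10]
    - [0,-0.24,0,-37.6,0,-26.1,10]
    - [0,-0.24,0,-55,0,-61,10]
    - [0,-0.24,0,-60,0,-90,10]
    - [0,-0.24,0,-60,0,-90,10]

```text
t: 13.12
eef_pos: [0.4342, -0.1106, 0.1031]
tool_rot: [-0.0, 0.994, 0.111, 0.002]
contact_force: [0.6, -0.1, -0.9]
gripper_width: 0.137
grasp_force: 79.3
```

```bash
python3 - <<'E'
from h import *
o=bot.get_obs()
print(rot(o).as_matrix().round(3),o["eef_pos"],o["grasp_force"],o["gripper_width"])
# B prior: correct the segmentation by the bias seen at A
yaw=.224;u=np.array([np.cos(yaw),np.sin(yaw)]);r=np.array([u[1],-u[0]])
c=np.array([.5612,-.3418])+.0017*r+.0015*u
for dx,z in ((-.062,.12),(-.036,.09)): print(delta(np.r_[c+u*dx,z],.222,[.105,-.0004,-.0055],o))
E
```

```text
[[ 0.975  0.221  0.003]
 [ 0.221 -0.975  0.001]
 [ 0.004 -0.    -1.   ]] [ 0.43421057 -0.11064269  0.10311963] 79.32387113571167 0.13749602627258062
(array([-0.0003, -0.0035,  0.0005]), array([-92.6, 255.6, -11.8]), array([ 0.4003, -0.3804,  0.1145]))
(array([-0.0003, -0.0035,  0.0005]), array([-66.7, 255.6,  18.3]), array([ 0.4256, -0.3746,  0.0845]))
```

Request:
jog_arm:
  motion:
    - [0,0,0,-22,60,-10,10]
    - [0,0,0,-45,120,-11,10]
    - [0,0,0,-70,180,-11,10]
    - [0,0,0,-92,240,-11,10]
    - [0,-0.003,0,-92,255.6,0,10]
    - [0,-0.003,0,-92,255.6,20,10]
    - [0,-0.003,0,-92,255.6,20,10]
    - [0,-0.003,0,-92,255.6,20,10]

```text
t: 14.12
eef_pos: [0.4019, -0.3794, 0.082]
tool_rot: [-0.0, 0.994, 0.112, -0.002]
contact_force: [0.5, 0.3, 0.0]
gripper_width: 0.139
grasp_force: 79.4
```

```bash
python3 - <<'E'
from h import *
o=bot.get_obs();p=bot.read_camera("wrist");save(p,"Q",(240,0,420,50),4)
print(rot(o).as_matrix().round(3),o["eef_pos"],o["q"].round(2))
for t in("notch1","cover1_front"):
    for r in bot.tip_of(t,p)[:2]: print(t,r,w(p,r["xy"],.0495,o))
E
```

```text
[[ 0.975  0.222 -0.003]
 [ 0.222 -0.975 -0.   ]
 [-0.003 -0.001 -1.   ]] [ 0.40194095 -0.37943711  0.08203728] [ 0.33  0.5   0.4   1.99 -0.29  0.71 -0.44]
```

View pics/Q.png

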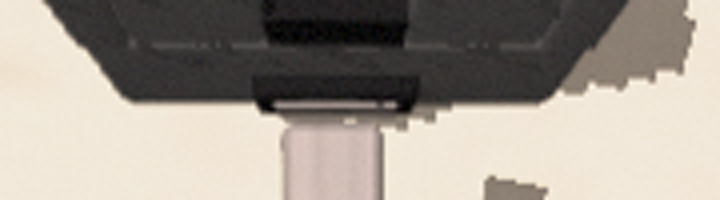

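The blade is lined up to within 1 mm (blade at crop column 333, front centre 340). The base edge at row 25 puts it 3.5 mm nearer than at A.

Request:
jog_arm:
  motion:
    - [0,0.003,0,0,0.7,-6,10]
    - [0,0.003,0,12,0.7,-6,10]
    - [0,0.003,0,23.5,0.7,-3,10]
    - [0,0.003,0,23.5,0.7,15,10]
    - [0,0.003,0,23.5,0.7,29,10]
    - [0,0.003,0,23.5,0.7,33,10]
    - [0,0.003,0,23.5,0.7,33,10]
    - [0,0.003,0,23.5,0.7,33,10]

```text
t: 15.28
eef_pos: [0.425, -0.3758, 0.0497]
tool_rot: [0.0, 0.994, 0.111, 0.0]
contact_force: [0.1, 0.2, -0.1]
gripper_width: 0.134
grasp_force: 79.4
```

```bash
python3 - <<'E'
from h import *
o=bot.get_obs();p=bot.read_camera("wrist");save(p,"Q1",(230,0,420,100),4)
print(o["eef_pos"],o["contact_force"],rot(o).as_matrix()[2].round(4))
E
```

```text
[ 0.42503567 -0.37576986  0.04969437] [ 0.10936985  0.24845656 -0.14275769] [ 4.e-04  5.e-04 -1.e+00]
```

View pics/Q1.png

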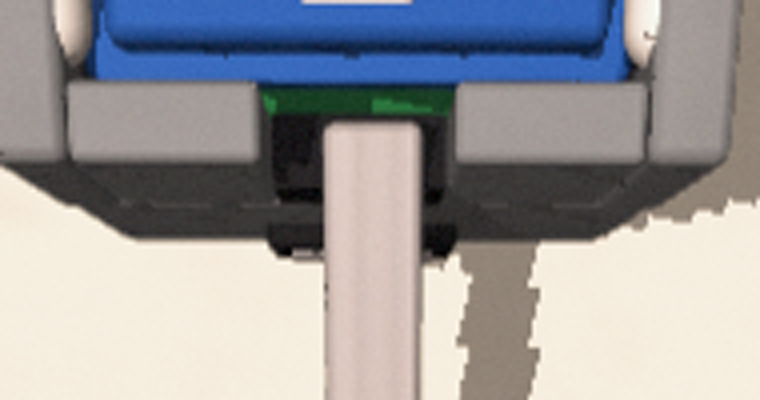

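Same geometry as at A, so shift left 1.7 mm and lower until contact.

Request:
jog_arm:
  motion:
    - [0,0,0,0,-1.7,1.5,10]
    - [0,0,0,0,-1.7,3,10]
    - [0,0,0,0,-1.7,3.8,10]
    - [0,0,0,0,-1.7,4.2,10]
    - [0,0,0,0,-1.7,4.2,10]

```text
t: 15.95
eef_pos: [0.4248, -0.3737, 0.0453]
tool_rot: [0.0, 0.994, 0.112, 0.0]
contact_force: [-1.2, 0.9, 1.7]
gripper_width: 0.132
grasp_force: 79.7
```

Request:
jog_arm:
  motion:
    - [0,0,0,0,0,-1.2,10]
    - [0,0,0,6,0,-1.2,10]
    - [0,0,0,14,0,-1.2,10]
    - [0,0,0,22,0,-1.2,10]
    - [0,0,0,30,0,-1.2,10]
    - [0,0,0,30,0,-1.2,10]

```text
t: 16.7
eef_pos: [0.4552, -0.3667, 0.0464]
tool_rot: [0.0, 0.994, 0.112, 0.0]
contact_force: [1.2, -0.1, 0.5]
gripper_width: 0.14
grasp_force: 79.5
```

Request:
jog_arm:
  motion:
    - [0,0.03,0,0,0,2.8,10]
    - [0,0.06,0,0.3,0,4.8,10]
    - [0,0.09,0,0.6,0,6.9,10]
    - [0,0.12,0,0.9,0,9,10]
    - [0,0.15,0,1.3,0,11,10]
    - [0,0.18,0,1.7,0,13.1,10]
    - [0,0.21,0,2.2,0,15.1,10]
    - [0,0.24,0,2.7,0,17.1,10]
    - [0,0.24,0,2.7,0,17.1,10]

```text
t: 17.82
eef_pos: [0.4548, -0.3672, 0.0291]
tool_rot: [-0.014, 0.987, 0.109, 0.119]
contact_force: [-1.9, -0.6, 1.2]
gripper_width: 0.138
grasp_force: 79.7
```

```bash
python3 - <<'E'
from h import *
o=bot.get_obs();p=bot.read_camera("wrist");save(p,"Q3",(200,0,450,150),3)
print(o["eef_pos"],o["contact_force"],o["torque"])
E
```

```text
[ 0.45481019 -0.367169    0.02906852] [-1.94644207 -0.603137    1.21172996] [-0.11716432  0.32573953 -0.00991959]
```

View pics/Q3.png

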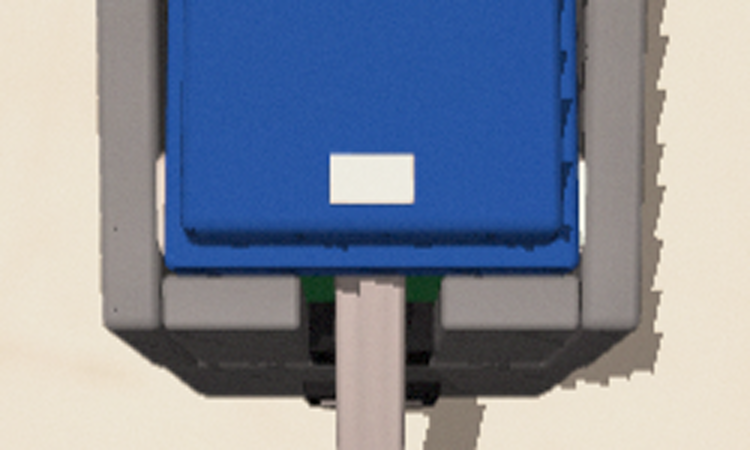

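Both covers are popped. Withdraw, and work out where the mat is for laying the opener down.

Request:
jog_arm:
  motion:
    - [0,-0.12,0,0.6,0,-8.3,10]
    - [0,-0.24,0,1.3,0,-16.6,10]
    - [0,-0.24,0,1.3,0,-16.6,10]
    - [0,-0.24,0,-18,0,-21.3,10]
    - [0,-0.24,0,-37.6,0,-26.1,10]
    - [0,-0.24,0,-52,0,-61,10]
    - [0,-0.24,0,-55,0,-90,10]
    - [0,-0.24,0,-55,0,-90,10]

```text
t: 18.88
eef_pos: [0.3805, -0.3849, 0.1047]
tool_rot: [0.0, 0.994, 0.109, 0.001]
contact_force: [-0.0, 0.7, -1.8]
gripper_width: 0.136
grasp_force: 79.4
```

```bash
python3 - <<'E'
from h import *
o=bot.get_obs();p=bot.read_camera("wrist");print(o["eef_pos"],o["grasp_force"],rot(o).as_matrix().round(3))
im=cv2.imread("pics/O.png");m=(im.max(2)<60).astype(np.uint8)*255
m[:,:255]=0;m[:,355:]=0;m[240:]=0;m[:45]=0
m=cv2.morphologyEx(m,cv2.MORPH_OPEN,np.ones((5,5)))
P=cv2.findNonZero(m)
oo=dict(eef_pos=np.array([0.45470932,-0.12145148,0.14166068]),tool_rot=np.array([0,.705,.709,0]))
h=cv2.convexHull(P)
r=cv2.minAreaRect(np.array([w(p,q[0],.002,oo)[:2] for q in h],np.float32)*1000);print(r)
# tip pixel check: is the blade where it was in the grip?
m=cv2.inRange(cv2.cvtColor(p["pixels"],cv2.COLOR_RGB2HSV),(5,150,120),(18,255,255))
ys,xs=np.nonzero(m[:,300:350]);print("orange rows",ys.min(),ys.max(),xs.min()+300,xs.max()+300)
E
```

```text
[ 0.38048548 -0.38485592  0.10472313] 79.38058733940125 [[ 0.976  0.217  0.002]
 [ 0.217 -0.976 -0.001]
 [ 0.001  0.001 -1.   ]]
((438.0990905761719, -89.52205657958984), (74.98381042480469, 169.17579650878906), 0.91089928150177)
orange rows 157 329 308 338
```

```bash
python3 - <<'E'
from h import *
o=bot.get_obs()
for z in (.05,.0055): print(delta([.4385,-.1245,z],1.585,[0,0,0],o))
E
```

```text
(array([ 1.0000e-04, -8.0000e-04, -1.3647e+00]), array([ 112.6, -240.4,   53.8]), array([ 0.4385, -0.1245,  0.05  ]))
(array([ 1.0000e-04, -8.0000e-04, -1.3647e+00]), array([ 112.5, -240.4,   98.3]), array([ 0.4385, -0.1245,  0.0055]))
```

Request:
jog_arm:
  motion:
    - [0,0,-0.15,12,-26,0,10]
    - [0,0,-0.3,25,-53,0,10]
    - [0,0,-0.45,38,-80,0,10]
    - [0,0,-0.6,50,-107,0,10]
    - [0,0,-0.75,62,-134,0,10]
    - [0,0,-0.9,75,-161,0,10]
    - [0,0,-1.05,88,-188,0,10]
    - [0,0,-1.2,100,-214,20,10]
    - [0,0,-1.365,112.6,-240.4,50,10]
    - [0,0,-1.365,112.6,-240.4,75,10]

```text
t: 20.18
eef_pos: [0.439, -0.121, 0.0266]
tool_rot: [-0.002, 0.699, 0.715, 0.0]
contact_force: [-0.1, -1.0, -0.7]
gripper_width: 0.136
grasp_force: 79.3
```

Request:
jog_arm:
  motion:
    - [0,0,0,0,0,10,10]
    - [0,0,0,0,0,17,10]
    - [0,0,0,0,0,21,10]
    - [0,0,0,0,0,23,10]
    - [0,0,0,0,0,23,10]
    - [0,0,0,0,0,23,10]

```text
t: 20.92
eef_pos: [0.4403, -0.1237, 0.006]
tool_rot: [0.0, 0.701, 0.713, 0.0]
contact_force: [-0.3, -0.3, -0.3]
gripper_width: 0.133
grasp_force: 79.3
```

Request:
jog_arm:
  motion:
    - [0,0,0,0,0,1.2,10]
    - [0,0,0,0,0,1.2,10]
    - [0,0,0,0,0,1.2,40]
    - [0,0,0,0,0,1.2,40]
    - [0,0,0,0,0,-20,40]
    - [0,0,0,0,0,-75,55]
    - [0,0,0,0,0,-134,55]
    - [0,0,0,0,0,-134,55]
    - [0,0,0,0,0,-134,55]

```text
t: 22.05
eef_pos: [0.4396, -0.1236, 0.1394]
tool_rot: [-0.0, 0.701, 0.713, -0.0]
contact_force: [-1.1, 0.1, -0.8]
gripper_width: 0.643
grasp_force: 0.0
```

```bash
python3 - <<'E'
from h import *
o=bot.get_obs();p=bot.read_camera("wrist");print(o["eef_pos"],o["gripper_width"])
for t in("opener","opener_tip"):
    for r in bot.tip_of(t,p)[:2]: print(t,r["score"],r["xy"],w(p,r["xy"],.01,o))
yaw=.223;u=np.array([np.cos(yaw),np.sin(yaw)]);r=np.array([u[1],-u[0]])
# view pose over A with tool x along module x: module centre ~ 60 mm ahead of the TCP
print("A view",delta([.619,-.0695,.150],yaw,[.045,0,0],o))
q=bot.read_camera("scene");
for r in bot.tip_of("work_plate",q)[:1]: print(r,w(q,r["xy"],0))
save(q,"scene2",(60,100,300,250),2)
q=bot.read_camera("side");save(q,"side2")
for r in bot.tip_of("work_plate",q)[:1]: print(r,w(q,r["xy"],0))
E
```

```text
[ 0.43963847 -0.12358058  0.13939367] 0.6434235460051739
opener 0.56 [325.0, 174.3] [ 0.44023775 -0.11007722  0.01      ]
opener_tip 0.8 [325.6, 65.8] [ 0.43892043 -0.01975198  0.01      ]
A view (array([-2.0000e-04,  0.0000e+00,  1.3658e+00]), array([ 41.7, 136.2, -10.6]), array([ 0.5751, -0.0795,  0.15  ]))
{'xy': [191.7, 179.0], 'score': 0.7} [0.46378338 0.37520738 0.        ]
{'xy': [300.2, 331.7], 'score': 0.98} [0.46816977 0.38187822 0.        ]
```

Request:
jog_arm:
  motion:
    - [0,0,0.17,5,17,-10,65]
    - [0,0,0.34,10,34,-10,65]
    - [0,0,0.51,16,51,-10,65]
    - [0,0,0.68,21,68,-10,65]
    - [0,0,0.85,26,85,-10,65]
    - [0,0,1.02,31,102,-10,65]
    - [0,0,1.19,37,119,-10,65]
    - [0,0,1.366,42,136,-10,65]
    - [0,0,1.366,42,136,-10,65]
    - [0,0,1.366,42,136,-10,65]

```text
t: 23.65
eef_pos: [0.5743, -0.0796, 0.1492]
tool_rot: [0.0, 0.994, 0.113, -0.001]
contact_force: [0.0, -0.2, -0.5]
gripper_width: 0.763
grasp_force: 0.0
```

```bash
cat > meas.py <<'E'
from seg import *
import sys
o=bot.get_obs();p=bot.read_camera("wrist");save(p,sys.argv[1])
im=p["pixels"][:,:,::-1].copy();Ro=rot(o)
hsv=cv2.cvtColor(im,cv2.COLOR_BGR2HSV);m=cv2.inRange(hsv,(100,120,50),(125,255,255));m[260:]=0;m[:,:200]=0;m[:,450:]=0
m=cv2.morphologyEx(m,cv2.MORPH_CLOSE,np.ones((13,13)));c=max(cv2.findContours(m,0,2)[0],key=cv2.contourArea)
print("blue px",cv2.boundingRect(c),cv2.minAreaRect(c))
r=cv2.minAreaRect(np.array([w(p,q[0],.063,o)[:2] for q in c],np.float32)*1000);print("flange rect",r,o["eef_pos"],o["gripper_width"])
g=cv2.inRange(hsv,(0,0,200),(179,40,255));g[cv2.drawContours(np.zeros_like(g),[cv2.convexHull(c)],-1,255,-1)==0]=0
n,l,s,ce=cv2.connectedComponentsWithStats(g);i=1+np.argmax(s[1:,4]);print("label",s[i],ce[i],w(p,ce[i],.072,o))
for t in("cover1","cover1_front","notch1","module1"):
    for k in bot.tip_of(t,p)[:2]: print(t,round(k["score"],2),np.round(k["xy"],1),w(p,k["xy"],dict(cover1=.06,cover1_front=.064,notch1=.0495,module1=0)[t],o).round(4))
E
python3 meas.py C1; python3 -c "
from h import *
o=bot.get_obs();print(rot(o).as_matrix().round(4))"
```

```text
blue px (286, 102, 74, 92) ((322.5, 147.5), (91.0, 73.0), 90.0)
flange rect ((614.6781005859375, -69.14244842529297), (67.2166748046875, 53.21039581298828), 12.972136497497559) [ 0.57426795 -0.07957235  0.14915307] 0.7628830922126624
[[ 9.748e-01  2.230e-01 -1.100e-03]
 [ 2.230e-01 -9.748e-01 -1.000e-04]
 [-1.100e-03 -2.000e-04 -1.000e+00]]Traceback (most recent call last):
  File "meas.py", line 10, in <module>
    n,l,s,ce=cv2.connectedComponentsWithStats(g);i=1+np.argmax(s[1:,4]);print("label",s[i],ce[i],w(p,ce[i],.072,o))
                                                     ~~~~~~~~~^^^^^^^^^
    return _wrapfunc(a, 'argmax', axis=axis, out=out, **kwds)
    return bound(*args, **kwds)
ValueError: attempt to get argmax of an empty sequence
```

The flange rectangle measures 67×53 mm, which matches a 68×52.6 flange, so cover A is propped as expected. Grasp its crown at 14 mm ahead of centre, with the gripper tilted 0.13 rad to match.

Request:
jog_arm:
  motion:
    - [0,-0.06,0,10,-1.2,25,52]
    - [0,-0.13,0,27.7,-1.2,55,50]
    - [0,-0.13,0,27.7,-1.2,72,50]
    - [0,-0.13,0,27.7,-1.2,79,50]
    - [0,-0.13,0,27.7,-1.2,81,50]
    - [0,-0.13,0,27.7,-1.2,81,50]
    - [0,-0.13,0,27.7,-1.2,81,50]
  grip_force: 30

```text
t: 24.58
eef_pos: [0.6023, -0.0722, 0.0696]
tool_rot: [0.007, 0.992, 0.111, -0.064]
contact_force: [-0.2, 0.9, 1.1]
gripper_width: 0.586
grasp_force: 0.0
```

Request:
jog_arm:
  motion:
    - [0,0,0,0,0,1,50]
    - [0,0,0,0,0,2,50]
    - [0,0,0,0,0,2,50]

```text
t: 24.95
eef_pos: [0.6017, -0.072, 0.0666]
tool_rot: [0.007, 0.992, 0.111, -0.065]
contact_force: [0.5, 0.4, -0.5]
gripper_width: 0.585
grasp_force: 0.0
```

Request:
jog_arm:
  motion:
    - [0,0,0,0,0,1,50]
    - [0,0,0,0,0,2,50]
    - [0,0,0,0,0,2,50]

```text
t: 25.32
eef_pos: [0.6014, -0.072, 0.0645]
tool_rot: [0.007, 0.992, 0.111, -0.065]
contact_force: [0.2, 0.9, 0.6]
gripper_width: 0.583
grasp_force: 0.0
```

Request:
jog_arm:
  motion:
    - [0,0,0,0,0,1,50]
    - [0,0,0,0,0,1,50]
    - [0,0,0,0,0,1,50]

```text
t: 25.7
eef_pos: [0.6014, -0.0721, 0.0637]
tool_rot: [0.007, 0.992, 0.111, -0.065]
contact_force: [0.4, -0.0, 0.4]
gripper_width: 0.585
grasp_force: 0.0
```

Request:
jog_arm:
  motion:
    - [0,0,0,0,0,1,50]
    - [0,0,0,0,0,1,50]
    - [0,0,0,0,0,1,50]

```text
t: 26.08
eef_pos: [0.6012, -0.0721, 0.0627]
tool_rot: [0.007, 0.992, 0.111, -0.065]
contact_force: [-0.1, -0.4, -0.2]
gripper_width: 0.586
grasp_force: 0.0
```

Request:
jog_arm:
  motion:
    - [0,0,0,0,0,0,46]
    - [0,0,0,0,0,0,42]
    - [0,0,0,0,0,0,42]
    - [0,0,0,0,0,0,42]
    - [0,0,0,0,0,0,42]
  grip_force: 40

```text
t: 26.7
eef_pos: [0.6014, -0.0723, 0.0629]
tool_rot: [0.007, 0.992, 0.111, -0.064]
contact_force: [0.2, -0.4, 3.9]
gripper_width: 0.524
grasp_force: 41.4
```

Gripped at about 46 mm. Lift 3 mm, draw forward 9 mm, then lift off.

Request:
jog_arm:
  motion:
    - [0,0,0,-0.2,0,-1.5,42]
    - [0,0,0,-0.4,0,-3.2,42]
    - [0,0,0,-0.4,0,-3.2,42]
    - [0,0,0,-5,0,-2.6,42]
    - [0,0,0,-9.5,0,-2,42]
    - [0,0,0,-9.5,0,-2,42]
    - [0,0,0,-11,0,-12,42]
    - [0,0,0,-14,0,-35,42]
    - [0,0,0,-19,0,-75,42]
    - [0,0,0,-19,0,-75,42]

```text
t: 27.95
eef_pos: [0.595, -0.0746, 0.1434]
tool_rot: [0.008, 0.992, 0.111, -0.061]
contact_force: [0.7, -0.4, -0.0]
gripper_width: 0.52
grasp_force: 41.3
```

```bash
python3 - <<'E'
from h import *
o=bot.get_obs();p=bot.read_camera("wrist");save(p,"L1");print(o["eef_pos"],o["grasp_force"],o["gripper_width"],o["q"].round(2))
hsv=cv2.cvtColor(p["pixels"],cv2.COLOR_RGB2HSV);m=cv2.inRange(hsv,(100,120,50),(125,255,255));m[:,:200]=0;m[:,450:]=0
c=max(cv2.findContours(m,0,2)[0],key=cv2.contourArea);print(cv2.boundingRect(c),cv2.minAreaRect(c))
g=cv2.inRange(hsv,(40,100,40),(80,255,255));print("green",cv2.boundingRect(g))
for x,y in ((.49,.30),(.49,.43)): print(delta([x,y,.09],.9,[0,0,0],o))
E
```

```text
[ 0.59497784 -0.07455519  0.1434043 ] 41.34929358959198 0.5201376044862354 [-0.23  0.52  0.32  1.75 -0.15  1.02 -1.2 ]
(268, 161, 111, 133) ((323.0, 227.0), (132.0, 110.0), 90.0)
green (291, 120, 190, 122)
(array([-0.0401,  0.1188, -0.6767]), array([ -13.1, -388.6,   54.8]), array([0.49, 0.3 , 0.09]))
(array([-0.0401,  0.1188, -0.6767]), array([  15.4, -515.4,   51.1]), array([0.49, 0.43, 0.09]))
```

View pics/L1.png

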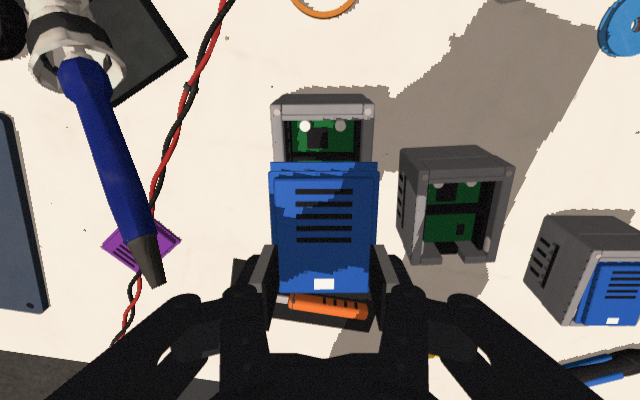

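The cover is in the fingers with its label at (323,284), right way up, and module A is open below it (green PCB at 320,130). The soldering iron lies to the left. Carry the cover to the plate, high and close to the robot.

```bash
python3 - <<'E'
from h import *
o=bot.get_obs()
for x,y,z,yaw in ((.50,0,.20,.4),(.45,.28,.16,.9),(.45,.28,.014,.9)): print(delta([x,y,z],yaw,[0,0,0],o))
q=bot.read_camera("scene")
im=q["pixels"].astype(int);hsv=cv2.cvtColor(q["pixels"],cv2.COLOR_RGB2HSV)
m=cv2.inRange(hsv,(100,60,30),(120,255,140));m[:120]=0;m[230:]=0;m[:,:120]=0;m[:,260:]=0
c=max(cv2.findContours(m,0,2)[0],key=cv2.contourArea)
print("plate",cv2.minAreaRect(np.array([w(q,k[0],.008)[:2] for k in c],np.float32)*1000))
E
```

```text
(array([-0.0104,  0.1258, -0.1771]), array([-81.7, -93.1, -48.6]), array([0.5, 0. , 0.2]))
(array([-0.042 ,  0.1214, -0.6764]), array([ -63.7, -377.2,  -10.8]), array([0.45, 0.28, 0.16]))
(array([-0.042 ,  0.1214, -0.6764]), array([ -45.4, -377.3,  134. ]), array([0.45 , 0.28 , 0.014]))
plate ((415.35382080078125, 486.56536865234375), (116.88399505615234, 58.647071838378906), 87.802490234375)
```

Request:
jog_arm:
  motion:
    - [0,0.04,-0.06,-27,-31,-25,42]
    - [0,0.08,-0.12,-54,-62,-40,42]
    - [-0.01,0.125,-0.18,-81,-93,-48,42]
    - [-0.015,0.124,-0.27,-78,-145,-42,42]
    - [-0.02,0.124,-0.36,-75,-197,-35,42]
    - [-0.025,0.123,-0.45,-72,-245,-28,42]
    - [-0.03,0.122,-0.54,-69,-295,-20,42]
    - [-0.036,0.122,-0.62,-66,-345,-14,42]
    - [-0.042,0.121,-0.676,-63.7,-377.2,-10.8,42]
    - [-0.042,0.121,-0.676,-60,-377.2,20,42]

```text
t: 29.3
eef_pos: [0.4481, 0.2843, 0.1277]
tool_rot: [-0.002, 0.899, 0.437, -0.001]
contact_force: [0.4, -0.8, -1.1]
gripper_width: 0.523
grasp_force: 41.4
```

```bash
python3 - <<'E'
from h import *
o=bot.get_obs();p=bot.read_camera("wrist");print(o["eef_pos"],o["grasp_force"],o["gripper_width"],rot(o).as_matrix().round(3))
hsv=cv2.cvtColor(p["pixels"],cv2.COLOR_RGB2HSV);m=cv2.inRange(hsv,(100,170,100),(125,255,255));m[:,:200]=0;m[:,450:]=0
c=max(cv2.findContours(m,0,2)[0],key=cv2.contourArea);print(cv2.boundingRect(c))
m=cv2.inRange(hsv,(100,60,20),(125,170,110));print("plate px",cv2.boundingRect(m),p["pixels"][100,320],p["pixels"][50,200],p["pixels"][150,450])
for r in bot.tip_of("work_plate",p)[:2]: print(r,w(p,r["xy"],0,o))
for X in [(.352,.197),(.352,.563),(.58,.197),(.58,.563)]: print(px(p,[*X,.008],o).round())
E
```

```text
[0.44813336 0.28433103 0.12770579] 41.35588467121124 0.5234391569347339 [[ 0.617  0.787 -0.003]
 [ 0.787 -0.617  0.003]
 [ 0.001 -0.004 -1.   ]]
(268, 162, 112, 94)
plate px (19, 0, 617, 400) [80 85 97] [ 80  87 100] [246 238 224]
{'xy': [266.8, 85.7], 'score': 0.92} [0.46503144 0.38325201 0.        ]
[303. 313.]
[-13. -19.]
[506. 178.]
[ 210. -296.]
```

Request:
jog_arm:
  motion:
    - [0,0,0,0,0,40,42]
    - [0,0,0,0,0,80,42]
    - [0,0,0,0,0,105,42]
    - [0,0,0,0,0,113,42]
    - [0,0,0,0,0,115,42]
    - [0,0,0,0,0,115,42]
    - [0,0,0,0,0,115,42]

```text
t: 30.28
eef_pos: [0.4485, 0.2804, 0.0135]
tool_rot: [-0.001, 0.901, 0.435, -0.001]
contact_force: [0.5, -0.2, -0.7]
gripper_width: 0.522
grasp_force: 41.3
```

Request:
jog_arm:
  motion:
    - [0,0,0,0,0,1,42]
    - [0,0,0,0,0,2,42]
    - [0,0,0,0,0,2,42]

```text
t: 30.65
eef_pos: [0.4479, 0.2799, 0.0104]
tool_rot: [-0.001, 0.901, 0.435, -0.002]
contact_force: [-0.4, -0.5, -1.3]
gripper_width: 0.525
grasp_force: 41.3
```

Request:
jog_arm:
  motion:
    - [0,0,0,0,0,1,42]
    - [0,0,0,0,0,1.6,42]
    - [0,0,0,0,0,1.6,42]

```text
t: 31.02
eef_pos: [0.448, 0.28, 0.0099]
tool_rot: [-0.001, 0.901, 0.435, -0.002]
contact_force: [-3.0, -1.8, 13.6]
gripper_width: 0.521
grasp_force: 42.8
```

Request:
jog_arm:
  motion:
    - [0,0,0,0,0,-1.0,42]
    - [0,0,0,0,0,-1.0,42]
    - [0,0,0,0,0,-1.0,60]
    - [0,0,0,0,0,-1.0,60]
    - [0,0,0,0,0,-20,62]
    - [0,0,0,0,0,-80,62]
    - [0,0,0,0,0,-140,62]
    - [0,0,0,0,0,-160,62]
    - [0,0,0,0,0,-160,62]

```text
t: 32.15
eef_pos: [0.4496, 0.2807, 0.1704]
tool_rot: [-0.001, 0.901, 0.435, -0.0]
contact_force: [0.1, -0.3, -0.6]
gripper_width: 0.727
grasp_force: 0.0
```

```bash
python3 - <<'E'
from h import *
o=bot.get_obs();p=bot.read_camera("wrist");print(o["eef_pos"],o["gripper_width"],o["q"].round(2))
hsv=cv2.cvtColor(p["pixels"],cv2.COLOR_RGB2HSV);m=cv2.inRange(hsv,(100,170,100),(125,255,255));m[:,:200]=0;m[:,450:]=0
m=cv2.morphologyEx(m,cv2.MORPH_CLOSE,np.ones((9,9)));c=max(cv2.findContours(m,0,2)[0],key=cv2.contourArea)
print("cover on plate",cv2.minAreaRect(np.array([w(p,k[0],.013,o)[:2] for k in c],np.float32)*1000))
# view pose over B, via a waypoint
yaw=.222;u=np.array([np.cos(yaw),np.sin(yaw)]);rr=np.array([u[1],-u[0]])
c=np.array([.5612,-.3418])+.0017*rr+.0015*u
print(delta([.50,0,.2],.4,[0,0,0],o),delta([.47,-.25,.18],.25,[0,0,0],o),delta(np.r_[c,.15],yaw,[.045,0,0],o))
E
```

```text
[0.44956993 0.28068827 0.17041991] 0.7269669608344738 [-0.71  0.31  0.04  1.96 -0.02  0.87 -1.33]
cover on plate ((457.4252624511719, 292.8072814941406), (67.08749389648438, 51.86577606201172), 51.63118362426758)
(array([-0.0024, -0.    ,  0.4995]), array([-188.4,  214. ,  -30.2]), array([0.5, 0. , 0.2])) (array([-2.500e-03,  1.000e-04,  6.495e-01]), array([-402.8,  346.1,  -10.6]), array([ 0.47, -0.25,  0.18])) (array([-2.500e-03,  2.000e-04,  6.775e-01]), array([-452.9,  448.7,   19.1]), array([ 0.5191, -0.353 ,  0.15  ]))
```

Request:
jog_arm:
  motion:
    - [0,0,0.1,-38,43,-20,62]
    - [0,0,0.2,-76,86,-30,62]
    - [0,0,0.3,-113,128,-30,62]
    - [0,0,0.4,-150,171,-30,62]
    - [0,0,0.5,-188,214,-30,62]
    - [0,0,0.53,-236,243,-28,62]
    - [0,0,0.56,-285,273,-25,62]
    - [0,0,0.59,-333,302,-20,62]
    - [0,0,0.62,-375,328,-15,62]
    - [0,0,0.65,-403,346,-11,62]

```text
t: 33.45
eef_pos: [0.467, -0.2529, 0.1779]
tool_rot: [-0.0, 0.992, 0.123, -0.004]
contact_force: [0.5, 1.2, 0.3]
gripper_width: 0.724
grasp_force: 0.0
```

```bash
python3 - <<'E'
from h import *
o=bot.get_obs()
yaw=.222;u=np.array([np.cos(yaw),np.sin(yaw)]);rr=np.array([u[1],-u[0]])
c=np.array([.5612,-.3418])+.0017*rr+.0015*u
print(delta(np.r_[c,.15],yaw,[.045,0,0],o),o["eef_pos"])
E
```

```text
(array([-0.0013,  0.0079,  0.0241]), array([ 26.4, 109.8,  27.5]), array([ 0.5191, -0.353 ,  0.15  ])) [ 0.46702706 -0.25294784  0.17790585]
```

Request:
jog_arm:
  motion:
    - [0,0.002,0.024,13,50,10,65]
    - [0,0.002,0.024,26,105,22,65]
    - [0,0.002,0.024,26,110,27,65]
    - [0,0.002,0.024,26,110,27,65]
    - [0,0.002,0.024,26,110,27,65]

```text
t: 34.08
eef_pos: [0.5208, -0.3493, 0.1522]
tool_rot: [-0.001, 0.994, 0.113, -0.002]
contact_force: [-0.3, -0.1, 0.1]
gripper_width: 0.765
grasp_force: 0.0
```

```bash
sed -i '/^g=/d;/^n,l/d' meas.py; python3 meas.py C2; python3 - <<'E'
from h import *
o=bot.get_obs();M=rot(o).as_matrix();print(M.round(4))
E
```

```text
blue px (293, 107, 72, 90) ((328.5, 151.5), (89.0, 71.0), 90.0)
flange rect ((558.5770874023438, -343.4007873535156), (67.15316009521484, 52.86966323852539), 13.033279418945312) [ 0.52080831 -0.34930385  0.15224494] 0.7652365718632791
cover1 0.96 [326.3 148.4] [ 0.5616 -0.3415  0.06  ]
cover1 0.59 [217.5 264.2] [ 0.4439 -0.2732  0.06  ]
cover1_front 0.67 [328.4 193.4] [ 0.5284 -0.3509  0.064 ]
cover1_front 0.57 [463.3 273.5] [ 0.4851 -0.479   0.064 ]
notch1 0.69 [327.8 195.3] [ 0.5224 -0.352   0.0495]
notch1 0.56 [136.6 102.7] [ 0.5612 -0.1937  0.0495]
module1 0.65 [158.1  57.3] [ 0.5969 -0.1826  0.    ]
[[ 9.745e-01  2.246e-01 -1.600e-03]
 [ 2.246e-01 -9.745e-01  2.000e-04]
 [-1.500e-03 -5.000e-04 -1.000e+00]]
```

Request:
jog_arm:
  motion:
    - [0,-0.06,0,10,2.8,25,52]
    - [0,-0.13,0,24.2,2.8,55,50]
    - [0,-0.13,0,24.2,2.8,74,50]
    - [0,-0.13,0,24.2,2.8,83,50]
    - [0,-0.13,0,24.2,2.8,86,50]
    - [0,-0.13,0,24.2,2.8,86,50]
    - [0,-0.13,0,24.2,2.8,86,50]
  grip_force: 30

```text
t: 35.2
eef_pos: [0.5454, -0.3489, 0.0678]
tool_rot: [0.008, 0.992, 0.112, -0.065]
contact_force: [-0.2, -0.4, -0.3]
gripper_width: 0.587
grasp_force: 0.0
```

```bash
python3 - <<'E'
from h import *
o=bot.get_obs();p=bot.read_camera("wrist");print(o["eef_pos"],o["joint_vel"].round(3))
hsv=cv2.cvtColor(p["pixels"],cv2.COLOR_RGB2HSV);m=cv2.inRange(hsv,(100,120,50),(125,255,255))
for r in (190,200,210,220,230,240,250,260):
    xs=np.nonzero(m[r,220:430])[0]+220; print(r,xs.min(),xs.max(),(xs.min()+xs.max())/2)
E
```

```text
[ 0.54536239 -0.34885117  0.06778995] [-0.003  0.004 -0.002 -0.001  0.004 -0.002 -0.002]
190 267 373 320.0
200 268 372 320.0
210 268 371 319.5
220 269 371 320.0
230 269 370 319.5
240 270 370 320.0
250 274 369 321.5
260 274 368 321.0
```

Request:
jog_arm:
  motion:
    - [0,0,0,0,-1.9,0,50]
    - [0,0,0,0,-1.9,1.5,50]
    - [0,0,0,0.3,-1.9,3,50]
    - [0,0,0,0.5,-1.9,4.2,50]
    - [0,0,0,0.6,-1.9,5,50]
    - [0,0,0,0.6,-1.9,5,50]
    - [0,0,0,0.6,-1.9,5,50]

```text
t: 36.12
eef_pos: [0.5448, -0.3464, 0.062]
tool_rot: [0.007, 0.991, 0.112, -0.066]
contact_force: [-1.4, 1.5, 4.4]
gripper_width: 0.586
grasp_force: 2.2
```

Request:
jog_arm:
  motion:
    - [0,0,0,0,0,0,46]
    - [0,0,0,0,0,0,42]
    - [0,0,0,0,0,0,42]
    - [0,0,0,0,0,0,42]
    - [0,0,0,0,0,0,42]
  grip_force: 40

```text
t: 36.75
eef_pos: [0.5453, -0.347, 0.0627]
tool_rot: [0.008, 0.992, 0.112, -0.065]
contact_force: [-1.3, 1.0, 8.2]
gripper_width: 0.522
grasp_force: 41.2
```

Request:
jog_arm:
  motion:
    - [0,0,0,-0.2,0,-2,42]
    - [0,0,0,-0.4,0,-3.6,42]
    - [0,0,0,-0.4,0,-3.6,42]
    - [0,0,0,-5,0,-3,42]
    - [0,0,0,-9.5,0,-2.4,42]
    - [0,0,0,-9.5,0,-2.4,42]
    - [0,0,0,-11,0,-12,42]
    - [0,0,0,-14,0,-35,42]
    - [0,0,0,-21,0,-90,42]
    - [0,0,0,-21,0,-90,42]

```text
t: 38.0
eef_pos: [0.5387, -0.3505, 0.159]
tool_rot: [0.01, 0.992, 0.112, -0.062]
contact_force: [0.7, -0.1, -0.1]
gripper_width: 0.52
grasp_force: 41.4
```

```bash
python3 - <<'E'
from h import *
o=bot.get_obs();p=bot.read_camera("wrist");save(p,"L2");print(o["eef_pos"],o["grasp_force"],o["gripper_width"])
hsv=cv2.cvtColor(p["pixels"],cv2.COLOR_RGB2HSV);m=cv2.inRange(hsv,(100,120,50),(125,255,255));m[:,:200]=0;m[:,450:]=0
c=max(cv2.findContours(m,0,2)[0],key=cv2.contourArea);print(cv2.boundingRect(c),cv2.minAreaRect(c))
for a in ((.47,-.2,.2,.3),(.48,0,.2,.4)): print(delta(a[:3],a[3],[0,0,0],o))
E
```

```text
[ 0.53870236 -0.35047825  0.15902711] 41.42297923564911 0.5195279193102994
(269, 162, 111, 132) ((324.0, 227.5), (131.0, 110.0), 90.0)
(array([ 0.0005,  0.1254, -0.0748]), array([ -38.3, -161.8,  -37.3]), array([ 0.47, -0.2 ,  0.2 ]))
(array([-0.0058,  0.1254, -0.1747]), array([  15.6, -354.5,  -45.1]), array([0.48, 0.  , 0.2 ]))
```

Same picture signature as the first pick (111×132 px at 269,162), so cover B is held. Carry it over.

Request:
jog_arm:
  motion:
    - [0,0.04,-0.02,-12,-50,-25,42]
    - [0,0.08,-0.05,-25,-105,-37,42]
    - [0,0.125,-0.075,-38,-162,-37,42]
    - [0,0.125,-0.1,-25,-210,-40,42]
    - [0,0.125,-0.125,-12,-258,-42,42]
    - [0,0.125,-0.15,1,-306,-44,42]
    - [-0.005,0.125,-0.175,15,-354,-45,42]

```text
t: 38.92
eef_pos: [0.4765, 0.0028, 0.1962]
tool_rot: [-0.003, 0.98, 0.199, -0.004]
contact_force: [0.4, 0.7, -1.0]
gripper_width: 0.52
grasp_force: 41.4
```

```bash
python3 - <<'E'
from h import *
o=bot.get_obs();print(o["eef_pos"],o["grasp_force"])
for a in ((.45,.43,.15,1.0),): print(delta(a[:3],a[3],[0,0,0],o))
E
```

```text
[0.47646895 0.00282668 0.19616942] 41.410160064697266
(array([-0.0099,  0.0044, -0.5988]), array([ 142.8, -403.2,   48.4]), array([0.45, 0.43, 0.15]))
```

Request:
jog_arm:
  motion:
    - [0,0,-0.07,18,-50,0,42]
    - [0,0,-0.15,36,-100,0,42]
    - [0,0,-0.22,54,-151,5,42]
    - [-0.005,0,-0.3,71,-201,10,42]
    - [-0.005,0,-0.38,89,-252,20,42]
    - [-0.01,0,-0.45,107,-302,30,42]
    - [-0.01,0,-0.53,125,-353,40,42]
    - [-0.01,0.004,-0.6,143,-403,48,42]
    - [-0.01,0.004,-0.6,143,-403,60,42]
    - [-0.01,0.004,-0.6,143,-403,80,42]

```text
t: 40.17
eef_pos: [0.4507, 0.4283, 0.1177]
tool_rot: [0.001, 0.877, 0.48, -0.0]
contact_force: [0.7, -1.1, -0.0]
gripper_width: 0.52
grasp_force: 41.4
```

```bash
python3 - <<'E'
from h import *
o=bot.get_obs();print(o["eef_pos"],o["grasp_force"],rot(o).as_matrix().round(4))
print(delta([.45,.43,.014],1.0,[0,0,0],o))
E
```

```text
[0.45065254 0.42831919 0.11771897] 41.41291379928589 [[ 5.395e-01  8.420e-01  1.000e-04]
 [ 8.420e-01 -5.395e-01 -1.100e-03]
 [-9.000e-04  7.000e-04 -1.000e+00]]
(array([0.0007, 0.0009, 0.001 ]), array([  1.2,  -1.5, 103.7]), array([0.45 , 0.43 , 0.014]))
```

Request:
jog_arm:
  motion:
    - [0,0,0,0,0,40,42]
    - [0,0,0,0,0,75,42]
    - [0,0,0,0,0,95,42]
    - [0,0,0,0,0,102,42]
    - [0,0,0,0,0,103,42]
    - [0,0,0,0,0,103,42]
    - [0,0,0,0,0,103,42]

```text
t: 41.05
eef_pos: [0.4516, 0.429, 0.0168]
tool_rot: [-0.0, 0.877, 0.48, 0.001]
contact_force: [-1.2, 0.5, -0.7]
gripper_width: 0.519
grasp_force: 41.4
```

Request:
jog_arm:
  motion:
    - [0,0,0,0,0,1,42]
    - [0,0,0,0,0,1.5,42]
    - [0,0,0,0,0,1.5,42]

```text
t: 41.42
eef_pos: [0.451, 0.4284, 0.0142]
tool_rot: [0.0, 0.877, 0.48, 0.0]
contact_force: [-0.2, -0.3, -0.2]
gripper_width: 0.519
grasp_force: 41.4
```

Request:
jog_arm:
  motion:
    - [0,0,0,0,0,1.5,42]
    - [0,0,0,0,0,3,42]
    - [0,0,0,0,0,3.4,42]
    - [0,0,0,0,0,3.4,42]

```text
t: 41.92
eef_pos: [0.4511, 0.4284, 0.0108]
tool_rot: [0.0, 0.877, 0.48, 0.0]
contact_force: [0.0, -0.3, -0.2]
gripper_width: 0.523
grasp_force: 41.4
```

Request:
jog_arm:
  motion:
    - [0,0,0,0,0,0.5,42]
    - [0,0,0,0,0,0.5,42]

```text
t: 42.18
eef_pos: [0.4511, 0.4284, 0.0104]
tool_rot: [0.0, 0.877, 0.48, 0.0]
contact_force: [0.5, -0.2, 0.1]
gripper_width: 0.52
grasp_force: 41.4
```

Within about half a millimetre of the plate. Release, rise and check.

Request:
jog_arm:
  motion:
    - [0,0,0,0,0,0.3,42]
    - [0,0,0,0,0,0.3,60]
    - [0,0,0,0,0,0.3,60]
    - [0,0,0,0,0,0.3,62]
    - [0,0,0,0,0,-20,62]
    - [0,0,0,0,0,-80,62]
    - [0,0,0,0,0,-140,62]
    - [0,0,0,0,0,-170,62]
    - [0,0,0,0,0,-170,62]

```text
t: 43.3
eef_pos: [0.4525, 0.43, 0.1851]
tool_rot: [-0.001, 0.878, 0.48, 0.004]
contact_force: [-0.5, -1.0, -0.3]
gripper_width: 0.729
grasp_force: 0.0
```

```bash
python3 - <<'E'
from h import *
o=bot.get_obs();p=bot.read_camera("wrist");save(p,"F");print(o["eef_pos"],o["t"])
hsv=cv2.cvtColor(p["pixels"],cv2.COLOR_RGB2HSV);m=cv2.inRange(hsv,(100,170,100),(125,255,255))
m=cv2.morphologyEx(m,cv2.MORPH_CLOSE,np.ones((9,9)))
for c in cv2.findContours(m,0,2)[0]:
    if cv2.contourArea(c)>600: print("blue",cv2.boundingRect(c),cv2.minAreaRect(np.array([w(p,k[0],.013,o)[:2] for k in c],np.float32)*1000))
for n in("scene","side"):
    q=bot.read_camera(n);save(q,n+"F")
    for t in("opener","opener_tip","cover1"):
        for r in bot.tip_of(t,q)[:4]: print(n,t,round(r["score"],2),np.round(r["xy"]),w(q,r["xy"],.01).round(3))
E
```

```text
[0.45254039 0.42996949 0.18512648] 43.3
blue (366, 245, 25, 55) ((442.21795654296875, 302.6262512207031), (72.55473327636719, 27.85516929626465), 64.86396789550781)
blue (298, 133, 51, 65) ((458.88262939453125, 441.5539855957031), (67.0415267944336, 51.73226547241211), 57.32826232910156)
scene opener 0.58 [291. 249.] [ 0.437 -0.132  0.01 ]
scene opener_tip 0.65 [181. 175.] [0.447 0.413 0.01 ]
scene opener_tip 0.5 [264. 232.] [ 0.435 -0.023  0.01 ]
scene cover1 0.87 [316. 278.] [ 0.401 -0.259  0.01 ]
scene cover1 0.7 [244. 209.] [0.467 0.102 0.01 ]
scene cover1 0.57 [179. 170.] [0.461 0.445 0.01 ]
scene cover1 0.51 [205. 197.] [0.424 0.247 0.01 ]
side opener 0.58 [369. 218.] [ 0.434 -0.107  0.01 ]
side opener_tip 0.5 [361. 234.] [ 0.437 -0.013  0.01 ]
side cover1 0.88 [290. 352.] [0.465 0.444 0.01 ]
side cover1 0.74 [388. 199.] [ 0.401 -0.249  0.01 ]
side cover1 0.56 [342. 255.] [0.462 0.1   0.01 ]
```

```bash
python3 -c "
from station import bot
print(bot.hand_in())"
```

```text
the job is handed in; nothing more can be done
None
```

The job is handed in: both blue covers were pried loose and, by the last camera measurements, lie flat and apart on the work plate, with the opener on its mat; the third module had no cover and I left it alone.

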